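# Hang the hairbrush on the slim peg of the wardrobe stand

## Task

Hang the wooden hairbrush by the hole in the end of its handle on the slim peg of the hanging stand (not the stout one): thread the hole well down the peg before letting go, then leave the brush hanging there freely. Feel your way gently, because the stand is delicate and the peg may sit a little left or right in its holder, and leave the other things where they are.

Things in the scene. Friction and masses are not known exactly. Their poses are not given: they have to be found in the camera images.
- brush: Wooden hairbrush, 221 mm long, 90 to 140 g, lying on its bristles. Origin: at bristle-tip height (the shelf) below mid handle; x towards the head, z up out of its back. Handle: bar 16 mm wide (y), 12 thick, x -50 to 50, mid z 26 mm: grip it there. Head 90 x 60 x 12 mm at x 49 to 139, bristles down to z = 0. Balance point about x = 65.
- brush_eye (a point): Centre of the round 14 mm hole through the square tab (34 x 34 mm, 8 mm thick) at the handle's end: x = -65, y = 0, z = 26 mm in the brush's frame. Axes as the brush: z is the hole's axis.
- brush_head (a point): Middle of the brush head's wood (x = +94, y = 0, z = 26 mm in the brush's frame).
- rack: Fixed hanging stand: clear base 150 x 300 x 12 mm, aluminium posts 16 mm square at y = -135 and 135 mm, 282 mm high, clear crossbar 286 x 10 x 50 mm centred 250 mm up. Origin: under mid base; x points away from the pegs. Delicate: more than 25 N from the held brush or the arm breaks it. Touching at 10 mm/s with a 2.5 N stop is safe.
- slim_holder: White plate 62 x 44 mm on the crossbar, 70 mm left or right of its middle (either), with the slim steel peg: 10 mm thick, 60 long, flat end, leaning 40 degrees from vertical towards -x and up. Origin: mid front face, the centred peg's root; x into the plate, y along the bar, z up. The peg is clamped in a slot up to 8 mm along y off centre; no pose tells how far: look or feel.
- slim_tip (a point): Middle of the slim peg's end if the peg were centred in its slot; the real end is up to 8 mm from here along this point's y, either way. Own z runs along the peg, out of its end (root at z = -60 mm); y along the crossbar; x upward and away from the peg side.
- stout_holder: The same plate with the stout steel peg, 24 mm thick, 60 mm long, leaning the same; too thick for the hole. Origin and axes as the slim holder, 140 mm from it along the bar.
- comb: Grey plastic comb, 150 x 30 x 5 mm, lying flat; a bystander. Origin: under its middle.
- clipper: Steel nail clipper, 58 x 13 x 16 mm; a bystander. Origin: under its middle.
- jar: Small blue ceramic jar with a steel twist cap, 58 mm wide, 51 mm high; a bystander. Origin: under its middle.
- lotion: White lotion bottle, 48 mm wide, 130 mm high; a bystander. Origin: under its middle.
- mug: White ceramic mug, 76 mm wide, 85 mm high; a bystander. Origin: under its middle.
- organizer: Clear acrylic three-tier organizer, fixed, 200 x 260 mm, 208 mm high; the middle tier stands 50 mm out towards the robot. Origin: under its middle.
Not all that is in view belongs to the job. Several things have the shape of the brush; the one meant has the colours described above.

How it is judged:
By the outcome, as a careful person would: the job done as asked, in the order asked, and still so for the second after the job is handed in, with the robot touching nothing.
It also fails if it takes over 72 s, if anything falls off the work surface, if the arm or the gripper's body presses on something with over 40 N, if the wrist force passes 120 N, or if a joint passes its speed limit or range.

## Robot

A 6-joint arm with a two-finger parallel gripper is mounted at the origin on the work surface. World frame = base frame: x ahead of the robot, y to its left, z up, the work surface at z = 0. Lengths are in mm, angles in degrees, forces in N, time in s.
With the tool pointing down it reaches from about 350 to 850 mm from the base axis. Payload 8.1 kg.
Tool frame: the origin (TCP) lies where the fingers leave the gripper's body, on its centre line; the fingertips stand 73 mm ahead of it and the grasp point (between the pads) lies 54 mm ahead of it; z points along the fingers, y is the line along which they close (so a half turn about z gives the same grasp; the last joint's range is limited). The gripper opens to 85 mm and grips with 20 to 120 N. Pads are 22 mm wide; open, the fingers measure 114 mm over their backs; the gripper's body (76 mm by 85 mm) begins 54 mm behind the grasp point. The pads swing forward as they close: fully open they stand 13 mm farther back than shut.
Start: joints at [-72.502, 7.471, 85.268, -0, 87.261, -4.893], TCP at [228.577, -554.76, 303.892] pointing down, gripper open.
Joint ranges: [-169.43, 169.43], [-51.17, 129.36], [1.28, 143.12], [-76.62, 256.62], [0, 156.53], [-152.29, 152.29]. Speed limits (degrees/s): [136.94, 136.94, 159.86, 180, 180, 180].

## Interface

Orientations are given as [roll, pitch, yaw] about the fixed x, y, z axes, in that order (R = Rz(yaw) Ry(pitch) Rx(roll)).
In Python, from bench import sense, optics, r gives the robot as it stands.
- The arm moves only by the tool servo_tool, never from a script. Its argument "plan" is a list that holds one entry, the list of rows, each a list of 5 numbers: the shift along the world's x, y, z in m, then the turn about the world's z in degrees, then the finger opening in m, from 0 to 0.0854. A call has 1 to 10 rows; each row shifts and turns the commanded pose from where the row before left it; what a row does not reach is not made up. A row lasts 1/10 s, in which the tool goes at most 50 mm and 8.59 degrees, less where a joint would pass 70% of its speed; a pose out of reach is approached as far as the arm can. A call is refused whole if a number of a shift passes 0.05 or a number of a turn 8.59, either way. A call with a gripper value outside its range is refused whole. The fingers move at their own pace and stop on an object; "force" is the grip in N (left out, the last holds). Time passes only in rows, so rows that do not move let the fingers close. It gives the time, the measured TCP pose, the force, the opening and the grip force at its end, in the units of the state.
- sense(): the state, without advancing time (a new reading comes with each control period).
- optics.snapshot(name): name is "scene" or "top" or "wrist"; returns a dict with "frame" (420x560x3 uint8, blue, green, red), "fx", "fy", "cx", "cy" (pixels), "cam_to_world" (4x4, takes a point from camera to world coordinates). Camera axes: x right, y down, z forward; pixel columns grow to the right and rows downward; lengths in mm; the calibration is good to about 2 mm. The wrist camera is an equidistant fisheye: a pixel r from the principal point sees the ray r / f radians off the axis. A picture is of the moment at which its call begins. There is no depth.
- r.hand_in(): hands the job in; it is judged then, once.
The state is a dict: "time": time; "joint_pos": joint angles; "qd": joint speeds; "joint_efforts": joint torques, N m; "tool_pos": TCP position; "tcp_rot": TCP orientation; "ft_force": force on the tool from outside, world axes, zero at the start; "wrist_torque": the same for the moment, N m; "finger_gap": finger opening in mm; "grip_force": force on a finger pad.
Only numpy, scipy, OpenCV 4.12 (cv2) and the standard library are available. Lean on these libraries where they do the work, as an engineer would, in place of code of your own. Each camera call takes 0.05 s, during which the arm holds its last target. There are 200 camera calls.

## Working session

There is one attempt and no reset: what is moved stays moved. The work goes in short steps, Python scripts to look and compute and a tool call to move; the robot and the scene stay as the last step left them, time stands still between calls to the robot, and variables do not carry over. Pictures are saved under pics/ and viewed, at most 10 in all, crops included, and the job is handed in when it is done.

Besides the shell and the picture viewer there is one more tool, called after "Call:" by a JSON object that holds its "api" and its "payload". servo_tool: Moves the arm, as the interface text tells. Its arguments: {"type":"object","properties":{"plan":{"type":"array"},"force":{"type":"number"}},"required":["plan"]}

```bash
mkdir -p pics; ls
cat > h.py <<'E'
from bench import sense, optics, r
import numpy as np, cv2
def snap(n,f=None):
    s=optics.snapshot(n); np.savez(f'{f or n}.npz',**s)
    if f: cv2.imwrite(f'pics/{f}.png',s['frame'])
    return s
def ray(s,u,v,fish=False):
    a=np.array([(u-s['cx'])/s['fx'],(v-s['cy'])/s['fy']])
    if fish:
        t=np.linalg.norm(a); d=np.r_[a/t*np.sin(t),np.cos(t)]
    else: d=np.r_[a,1]
    M=s['cam_to_world']; d=M[:3,:3]@d
    return M[:3,3],d/np.linalg.norm(d)
def onz(s,u,v,z,fish=False):
    o,d=ray(s,u,v,fish); return o+d*(z-o[2])/d[2]
def tri(*rs):
    A=0;b=0
    for o,d in rs:
        P=np.eye(3)-np.outer(d,d);A=A+P;b=b+P@o
    return np.linalg.solve(A,b)
def proj(s,p,fish=False):
    M=np.linalg.inv(s['cam_to_world']);q=M[:3,:3]@np.array(p)+M[:3,3]
    if fish:
        n=np.hypot(q[0],q[1]);t=np.arctan2(n,q[2]);a=q[:2]/n*t
    else: a=q[:2]/q[2]
    return a*[s['fx'],s['fy']]+[s['cx'],s['cy']]
E
python3 - <<'E'
from h import *
a=snap('scene','scene');b=snap('top','top')
print(sense()); 
for s in(a,b): print(s['fx'],s['cx'],s['cy'],s['cam_to_world'].round(2).tolist())
E
```

```text
pics
{'time': 0.1, 'joint_pos': array([-7.25017394e+01,  7.51182057e+00,  8.53235336e+01,  1.41144326e-03,
        8.72615103e+01, -4.89449998e+00]), 'qd': array([ 0.05184146, -0.25431642, -0.17102846,  0.09939058, -0.03383816,
       -0.0085388 ]), 'joint_efforts': array([ 8.11896898e-04, -5.70953822e+01, -5.01940155e+01, -1.33461290e-04,
        8.22821312e-03, -9.40334701e-06]), 'tool_pos': array([ 228.47224497, -554.39170276,  302.9336557 ]), 'tcp_rot': array([-1.79903609e+02, -9.66917663e-03,  2.23926838e+01]), 'ft_force': array([ 0.07603549, -0.17005028,  0.60243149]), 'wrist_torque': array([-0.00750805,  0.01169555, -0.00814627]), 'grip_force': 0.0, 'finger_gap': 85.40290233372058}
516.9513283646502 277.9953356615925 216.90336021239924 [[-0.99, -0.09, 0.12, 352.96], [-0.15, 0.59, -0.79, 1134.58], [-0.0, -0.8, -0.6, 1035.86], [0.0, 0.0, 0.0, 1.0]]
413.3532318439625 276.0862354141615 213.1731958476472 [[-0.02, -0.99, 0.15, 351.42], [-1.0, 0.02, 0.0, -6.24], [-0.01, -0.15, -0.99, 1311.67], [0.0, 0.0, 0.0, 1.0]]
```

View pics/scene.png

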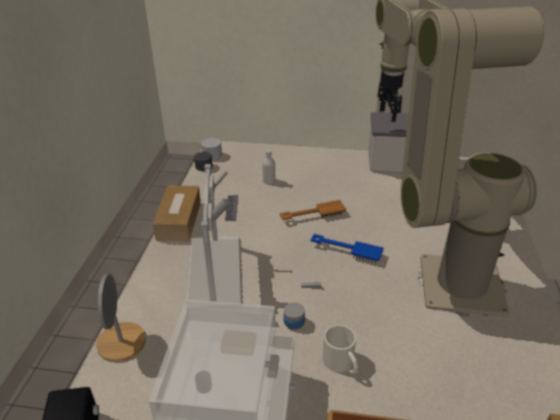

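View pics/top.png

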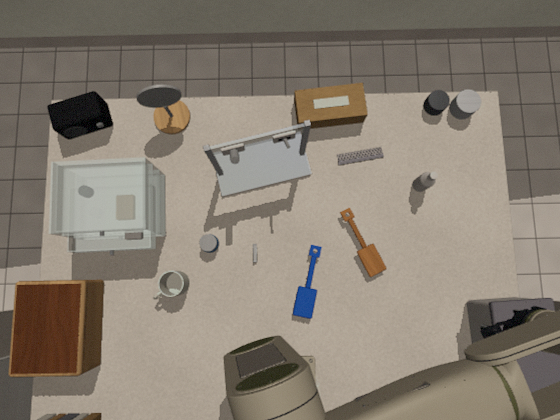

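The orange-brown brush is at top px ~(347,213) for the eye and (372,260) for the head. The rack is at top px (260,155), with pegs near (233,155) and (285,140). I'll enlarge both areas.

Run:
```python
import cv2,numpy as np
t=cv2.imread('pics/top.png');s=cv2.imread('pics/scene.png')
a=cv2.resize(t[110:290,195:395],None,fx=4,fy=4,interpolation=cv2.INTER_CUBIC)[:600,:800]
a=cv2.resize(t[115:280,200:400],(800,600),interpolation=cv2.INTER_CUBIC) if 0 else t[120:270,200:400]
cv2.imwrite('pics/topc.png',cv2.resize(a,(800,600),interpolation=cv2.INTER_CUBIC))
b=s[155:275,190:350]
cv2.imwrite('pics/scenec.png',cv2.resize(b,(800,600),interpolation=cv2.INTER_CUBIC))
```

```text
(no output)
```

View pics/topc.png

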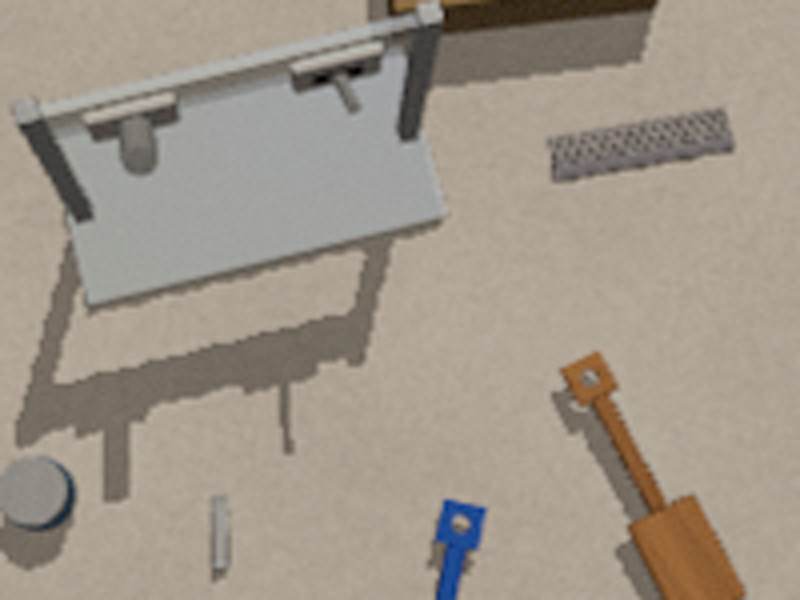

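View pics/scenec.png

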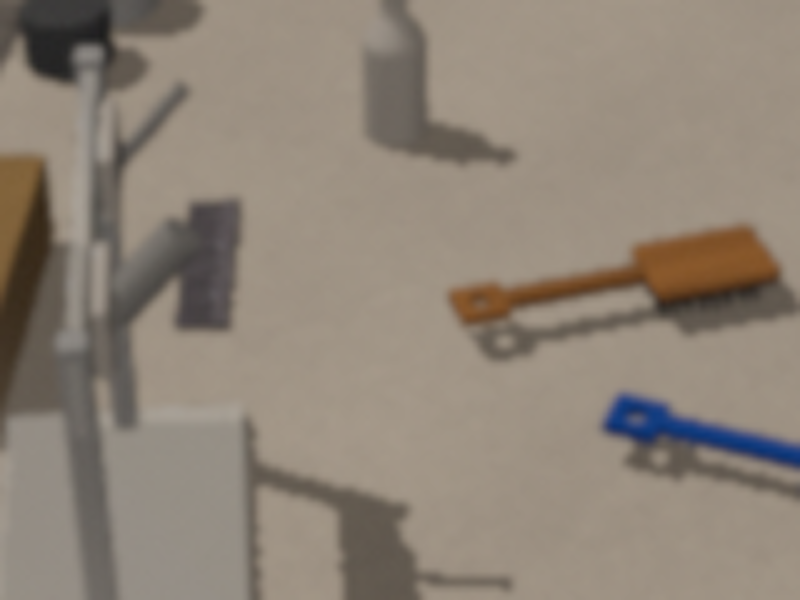

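Run:
```python
from h import *
t=dict(np.load('top.npz'));s=dict(np.load('scene.npz'))
T=lambda x,y:(200+x/4,120+y/4)
S=lambda x,y:(190+x/5,155+y/5)
pl=onz(t,*T(25,108),282);pr=onz(t,*T(430,12),282);print('posts',pl,pr,np.linalg.norm(pl-pr))
d=pl-pr;print('rack yaw',np.degrees(np.arctan2(-d[0],d[1])))
tip=tri(ray(t,*T(353,107)),ray(s,*S(182,90)));print('tip tri',tip, onz(t,*T(353,107),296))
print('root',onz(t,*T(335,75),250))
ca=[onz(t,*T(*p),250) for p in((75,122),(415,40))]
e=onz(t,*T(589,378),28);e2=onz(s,*S(480,300),28)
# head via colour mask
f=t['frame'].astype(int);m=((f[...,2]-f[...,0])>60).astype(np.uint8);m[:, :330]=0;m[:,400:]=0;m[:200]=0;m[290:]=0
ys,xs=np.nonzero(m);P=np.array([onz(t,x,y,30)[:2] for x,y in zip(xs,ys)])
print('eye',e,e2,len(P))
c=P.mean(0);w,v=np.linalg.eigh(np.cov(P.T));ax=v[:,1];ax*=np.sign(ax@(c-e[:2]))
q=(P-c)@ax;print('centroid',c,'axis deg',np.degrees(np.arctan2(ax[1],ax[0])),'ext',q.min(),q.max(),'eye along',(e[:2]-c)@ax)
h=c+ax*q.max();print('far end',h,'near',c+ax*q.min())
```

```text
posts [683.58275232 174.61267317 282.        ] [742.83048107 -88.86204093 282.        ] 270.05410260790615
rack yaw 12.673328897843108
tip tri [676.34811659 -37.00902702 291.32184339] [675.33730857 -36.83975166 296.        ]
root [712.39249155 -26.73262527 250.        ]
eye [ 536.77895145 -224.71164421   28.        ] [ 535.9175855  -222.90286112   28.        ] 747
centroid [ 426.42634328 -276.44251419] axis deg -154.57159049859075 ext -138.92264965641078 79.02141786836137 eye along -121.87427886854768
far end [ 355.06032291 -310.37296685] near [ 551.89051379 -216.79149152]
```

Call:
{"api": "servo_tool", "payload": {"plan": [[[0.0283,0.0365,-0.011,0.38,0.06],[0.0283,0.0365,-0.011,0.38,0.06],[0.0283,0.0365,-0.011,0.38,0.06],[0.0283,0.0365,-0.011,0.38,0.06],[0.0283,0.0365,-0.011,0.38,0.06],[0.0283,0.0365,-0.011,0.38,0.06],[0.0283,0.0365,-0.011,0.38,0.06],[0.0285,0.0363,-0.011,0.38,0.06],[0,0,0,0,0.06],[0,0,0,0,0.06]]]}}

```text
time: 1.1
tool_pos: [455.3, -261.8, 215.1]
tcp_rot: [-179.9, 0.1, 25.6]
ft_force: [0.4, -0.6, 0.6]
finger_gap: 59.9
grip_force: 0.0
```

Run:
```python
from h import *
w=snap('wrist','w1');x=sense();print(x['tool_pos'],x['tcp_rot'],x['time'],w['fx'],w['cx'],w['cy'],w['cam_to_world'].round(3).tolist())
for g in((536.4,-224,30),(455.1,-262.6,32),(477.7,-251.9,32),(676,-37,294)): print(proj(w,g,True))
```

```text
[ 454.99667335 -262.86243939  215.6244026 ] [-1.79977551e+02  4.22155149e-02  2.54924475e+01] 1.15 325.19226210127806 279.7965665813767 202.87493140713212 [[0.432, -0.861, -0.269, 523.366], [-0.902, -0.413, -0.127, -229.589], [-0.002, 0.297, -0.955, 284.61], [0.0, 0.0, 0.0, 1.0]]
[281.19151624  86.66476083]
[280.72066125 199.57599013]
[280.89005304 169.30777558]
[  -0.98396703 -339.54125614]
```

View pics/w1.png

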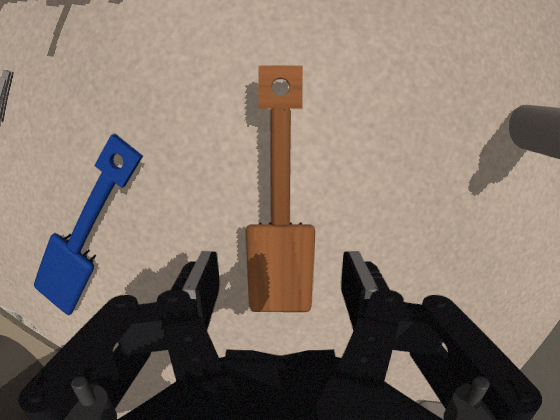

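The wrist view shows the eye at (281,87), against a prediction of (281,87), with the brush aligned. I'm descending to grip.

Call:
{"api": "servo_tool", "payload": {"plan": [[[0,0,-0.035,0,0.06],[0,0,-0.035,0,0.06],[0,0,-0.03,0,0.06],[0,0,-0.02,0,0.06],[0,0,-0.009,0,0.06],[0,0,0,0,0.06],[0,0,0,0,0.01],[0,0,0,0,0.01],[0,0,0,0,0.01],[0,0,0,0,0.01]]], "force": 20}}

```text
time: 2.15
tool_pos: [456.0, -263.5, 88.2]
tcp_rot: [179.9, -0.1, 25.4]
ft_force: [-0.1, 0.3, 3.9]
finger_gap: 15.3
grip_force: 21.0
```

Call:
{"api": "servo_tool", "payload": {"plan": [[[0,0,0,0,0.01],[0,0,0,0,0.01],[0,0,0,0,0.01],[0,0,0.02,0,0.01],[0,0,0.03,0,0.01],[0,0,0.03,0,0.01],[0,0,0.03,0,0.01],[0,0,0.03,0,0.01],[0,0,0,0,0.01],[0,0,0,0,0.01]]], "force": 20}}

```text
time: 3.15
tool_pos: [455.4, -263.0, 227.2]
tcp_rot: [179.9, -0.0, 25.4]
ft_force: [-0.0, 0.4, -1.1]
finger_gap: 15.3
grip_force: 20.4
```

Run:
```python
from h import *
w=snap('wrist','w2');x=sense();print(x['tool_pos'],x['tcp_rot'],x['time'],x['ft_force'],x['wrist_torque'],x['finger_gap'])
```

```text
[ 454.78657721 -262.61561022  225.94183501] [-1.79939099e+02  3.21511939e-02  2.54350566e+01] 3.2 [-0.02827839 -0.18108595 -0.52926238] [ 0.03162441 -0.06083295  0.01992509] 15.252667455800184
```

View pics/w2.png

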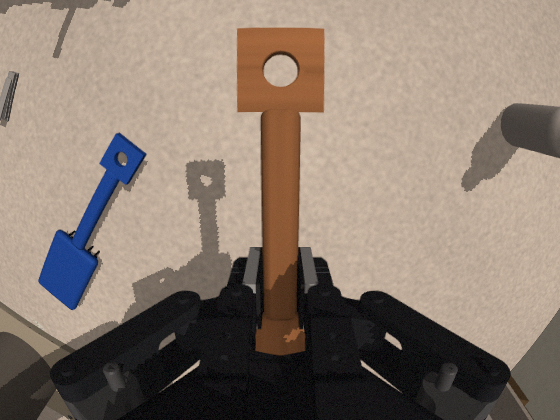

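```bash
cat >> h.py <<'E'
def eyeat(x,tilt,L=90,d=59.5,off=0):
    p=np.array(x['tool_pos']);y=np.radians(x['tcp_rot'][2]);t=np.radians(tilt)
    return p+[L*np.cos(t)*np.cos(y),L*np.cos(t)*np.sin(y),-d+L*np.sin(t)]
E
python3 - <<'E'
from h import *
w=dict(np.load('w2.npz'));x=sense()
for d in(57,61):
  for t in range(0,41,5): print(d,t,proj(w,eyeat(x,t,d=d),True).round(1), eyeat(x,t).round(0))
E
```

```text
57 0 [277.5  68.7] [ 536. -224.  166.]
57 5 [277.4  67.2] [ 536. -224.  174.]
57 10 [277.2  67.5] [ 535. -225.  182.]
57 15 [277.  70.] [ 533. -225.  190.]
57 20 [276.8  75.1] [ 531. -226.  197.]
57 25 [276.6  83.5] [ 528. -228.  204.]
57 30 [276.3  95.8] [ 525. -229.  211.]
57 35 [276.1 113. ] [ 521. -231.  218.]
57 40 [275.8 135.8] [ 517. -233.  224.]
61 0 [277.6  69.8] [ 536. -224.  166.]
61 5 [277.4  68.4] [ 536. -224.  174.]
61 10 [277.3  68.8] [ 535. -225.  182.]
61 15 [277.1  71.3] [ 533. -225.  190.]
61 20 [276.9  76.3] [ 531. -226.  197.]
61 25 [276.7  84.4] [ 528. -228.  204.]
61 30 [276.5  96.3] [ 525. -229.  211.]
61 35 [276.2 112.6] [ 521. -231.  218.]
61 40 [276.  134.1] [ 517. -233.  224.]
```

```bash
cat >> h.py <<'E'
def bpt(x,tilt,b,g=25,d=59.5):
    """brush-frame point b -> world, gripped at x_b=g"""
    yw=np.radians(x['tcp_rot'][2]);t=np.radians(tilt)
    h=-np.array([np.cos(yw),np.sin(yw),0]);z=np.array([0,0,1.])
    X=h*np.cos(t)-z*np.sin(t);Z=h*np.sin(t)+z*np.cos(t);Y=np.cross(Z,X)
    return np.array(x['tool_pos'])+[0,0,-d]+X*(b[0]-g)+Y*b[1]+Z*(b[2]-26)
E
python3 - <<'E'
from h import *
w=dict(np.load('w2.npz'));x=sense()
for t in range(0,31,5): print(t,[proj(w,bpt(x,t,b),True).round(0).tolist() for b in((-82,17,30),(-82,-17,30),(-48,17,30),(-48,-17,30),(-65,0,30))])
E
```

```text
0 [[322.0, 27.0], [233.0, 27.0], [322.0, 112.0], [234.0, 112.0], [277.0, 68.0]]
5 [[325.0, 23.0], [230.0, 23.0], [324.0, 114.0], [231.0, 114.0], [277.0, 68.0]]
10 [[329.0, 21.0], [225.0, 21.0], [326.0, 118.0], [229.0, 118.0], [277.0, 69.0]]
15 [[333.0, 21.0], [221.0, 21.0], [329.0, 124.0], [226.0, 124.0], [277.0, 73.0]]
20 [[339.0, 24.0], [215.0, 24.0], [331.0, 132.0], [223.0, 132.0], [277.0, 79.0]]
25 [[345.0, 30.0], [208.0, 31.0], [334.0, 143.0], [220.0, 143.0], [277.0, 89.0]]
30 [[352.0, 42.0], [201.0, 42.0], [337.0, 157.0], [217.0, 157.0], [276.0, 104.0]]
```

The hole is at (281,70) and the tab is 86 px wide, so the brush is still level: tilt is about 0 and the pads hold it rigidly. It needs roughly 35° head-down for the peg. I'll tilt it in the grip by pressing the tab gently on the crossbar's top edge, midway between the pegs.

Call:
{"api": "servo_tool", "payload": {"plan": [[[0,0,0.03,0,0.01],[0,0,0.04,-1.3,0.01],[0.0,0.01,0.04,-3,0.01],[0.01,0.02,0.03,-4,0.01],[0.02,0.035,0.014,-4.5,0.01],[0.025,0.042,0,0,0.01],[0.025,0.042,0,0,0.01],[0.024,0.04,0,0,0.01],[0.02,0.036,0,0,0.01],[0.017,0.03,0,0,0.01]]]}}

```text
time: 4.2
tool_pos: [596.4, -5.5, 378.1]
tcp_rot: [-179.9, 0.2, 12.7]
ft_force: [0.5, -0.3, -0.8]
finger_gap: 15.3
grip_force: 20.3
```

Call:
{"api": "servo_tool", "payload": {"plan": [[[0.012,0.018,0,0,0.01],[0.008,0.011,0,0,0.01],[0,0,-0.01,0,0.01],[0,0,-0.01,0,0.01],[0,0,0,0,0.01],[0,0,0,0,0.01]]]}}

```text
time: 4.8
tool_pos: [615.5, 19.9, 360.0]
tcp_rot: [-180.0, 0.1, 12.5]
ft_force: [0.3, -0.5, -2.2]
finger_gap: 15.2
grip_force: 20.3
```

Run:
```python
from h import *
w=snap('wrist','w3');x=sense();print(x['tool_pos'],x['tcp_rot'],x['time'],x['ft_force'])
for p in((676,-37,294),(708.3,41.8,275)):print(proj(w,p,True))
print([proj(w,bpt(x,0,b),True).round(0).tolist() for b in((-82,17,30),(-82,-17,30),(-48,17,30),(-48,-17,30),(-65,0,30))])
```

```text
[615.81456734  20.05045735 360.84688472] [1.79999576e+02 1.82141100e-02 1.25534151e+01] 4.85 [-0.71243304 -1.12580331 -0.0791649 ]
[429.27013616 174.69950755]
[276.63614155  62.83503855]
[[324.0, 24.0], [234.0, 24.0], [324.0, 111.0], [234.0, 111.0], [279.0, 66.0]]
```

View pics/w3.png

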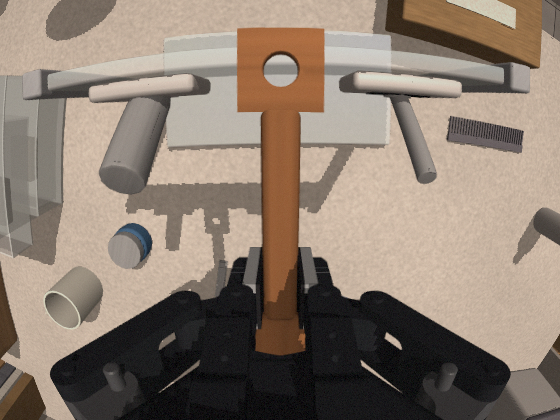

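The wrist view puts the slim tip at (427,176), against a prediction of (429,175). The crossbar shows through the hole near row 65, so the tab is over the bar. Next I'll lower gently onto it.

Call:
{"api": "servo_tool", "payload": {"plan": [[[0,0,-0.006,0,0.01],[0,0,-0.006,0,0.01],[0,0,-0.004,0,0.01],[0,0,-0.002,0,0.01],[0,0,-0.001,0,0.01],[0,0,-0.001,0,0.01],[0,0,-0.001,0,0.01],[0,0,0,0,0.01]]]}}

```text
time: 5.65
tool_pos: [616.3, 21.0, 340.2]
tcp_rot: [180.0, -0.0, 12.6]
ft_force: [-0.1, -0.4, 1.5]
finger_gap: 15.8
grip_force: 20.6
```

Call:
{"api": "servo_tool", "payload": {"plan": [[[0,0,-0.001,0,0.01],[0,0,-0.001,0,0.01],[0,0,-0.001,0,0.01],[0,0,-0.001,0,0.01],[0,0,0,0,0.01]]]}}

```text
time: 6.15
tool_pos: [616.2, 21.0, 335.6]
tcp_rot: [-180.0, 0.0, 12.6]
ft_force: [-0.4, -0.8, -0.4]
finger_gap: 15.1
grip_force: 20.6
```

Call:
{"api": "servo_tool", "payload": {"plan": [[[0,0,-0.0015,0,0.01],[0,0,-0.0015,0,0.01],[0,0,-0.0015,0,0.01],[0,0,-0.0015,0,0.01],[0,0,-0.0015,0,0.01],[0,0,-0.0015,0,0.01]]]}}

```text
time: 6.75
tool_pos: [616.3, 21.1, 326.8]
tcp_rot: [180.0, -0.0, 12.6]
ft_force: [0.4, -0.0, 0.7]
finger_gap: 16.0
grip_force: 20.7
```

Run:
```python
from h import *
w=snap('wrist','w4');x=sense();print(x['tool_pos'],x['tcp_rot'],x['time'],x['ft_force'],x['wrist_torque'])
f=w['frame'].astype(int);m=((f[...,2]-f[...,0])>60)
for r_ in (15,20,25,30,40,60,80,100,110,115,120,125,130,140): 
    c=np.nonzero(m[r_,150:400])[0]; print(r_,(c.min()+150,c.max()+150) if len(c) else None)
for t in range(0,21,5): print(t,[proj(w,bpt(x,t,b),True).round(0).tolist() for b in((-82,17,30),(-82,-17,30),(-48,17,30),(-48,-17,30),(-65,0,30))])
```

```text
[616.20419233  21.06576859 326.51242081] [-1.79996196e+02  1.51408285e-03  1.26310472e+01] 6.8 [ 0.64756903  0.98138272 -0.17230672] [ 0.08424217 -0.2906013  -0.05679904]
15 None
20 (np.int64(240), np.int64(320))
25 (np.int64(231), np.int64(329))
30 (np.int64(231), np.int64(329))
40 (np.int64(231), np.int64(329))
60 (np.int64(231), np.int64(328))
80 (np.int64(232), np.int64(328))
100 (np.int64(233), np.int64(327))
110 (np.int64(233), np.int64(327))
115 (np.int64(261), np.int64(299))
120 (np.int64(261), np.int64(300))
125 (np.int64(261), np.int64(300))
130 (np.int64(261), np.int64(300))
140 (np.int64(261), np.int64(300))
0 [[324.0, 26.0], [234.0, 26.0], [323.0, 112.0], [235.0, 112.0], [279.0, 67.0]]
5 [[327.0, 22.0], [231.0, 22.0], [326.0, 114.0], [232.0, 114.0], [279.0, 67.0]]
10 [[331.0, 19.0], [227.0, 20.0], [328.0, 118.0], [230.0, 118.0], [279.0, 68.0]]
15 [[336.0, 19.0], [222.0, 19.0], [331.0, 124.0], [227.0, 124.0], [279.0, 72.0]]
20 [[341.0, 22.0], [216.0, 22.0], [333.0, 132.0], [224.0, 132.0], [279.0, 78.0]]
```

The tab is now 98 px wide, so the tilt is about 6° and the slip needs only a small force. I'll continue along the arc to about 34°.

Call:
{"api": "servo_tool", "payload": {"plan": [[[0.0002,0,-0.002,0,0.01],[0.0003,0.0001,-0.0021,0,0.01],[0.0003,0.0001,-0.0021,0,0.01],[0.0003,0.0001,-0.0021,0,0.01],[0.0004,0.0001,-0.0021,0,0.01],[0.0004,0.0001,-0.0021,0,0.01],[0.0004,0.0001,-0.0021,0,0.01]]]}}

```text
time: 7.5
tool_pos: [618.4, 21.6, 312.0]
tcp_rot: [-180.0, 0.0, 12.6]
ft_force: [-1.2, -0.2, 0.6]
finger_gap: 15.4
grip_force: 20.8
```

Call:
{"api": "servo_tool", "payload": {"plan": [[[0.0005,0.0001,-0.002,0,0.01],[0.0006,0.0001,-0.002,0,0.01],[0.0006,0.0001,-0.002,0,0.01],[0.0006,0.0001,-0.002,0,0.01],[0.0007,0.0002,-0.002,0,0.01],[0.0007,0.0002,-0.002,0,0.01],[0.0008,0.0002,-0.002,0,0.01]]]}}

```text
time: 8.2
tool_pos: [623.0, 22.6, 298.1]
tcp_rot: [-180.0, 0.0, 12.6]
ft_force: [-2.1, -0.5, 0.2]
finger_gap: 15.5
grip_force: 21.2
```

Call:
{"api": "servo_tool", "payload": {"plan": [[[0.0009,0.0002,-0.002,0,0.01],[0.0009,0.0002,-0.002,0,0.01],[0.0009,0.0002,-0.002,0,0.01],[0.001,0.0002,-0.0019,0,0.01],[0.001,0.0002,-0.0019,0,0.01],[0.001,0.0002,-0.0018,0,0.01],[0.001,0.0002,-0.0018,0,0.01]]]}}

```text
time: 8.9
tool_pos: [629.7, 24.1, 284.7]
tcp_rot: [-180.0, 0.0, 12.6]
ft_force: [-1.0, -1.1, -0.8]
finger_gap: 15.8
grip_force: 21.7
```

Run:
```python
from h import *
w=snap('wrist','w5');x=sense();print(x['tool_pos'],x['tcp_rot'],x['time'],x['ft_force'],x['wrist_torque'])
f=w['frame'].astype(int);m=((f[...,2]-f[...,0])>60)
for r_ in (20,25,30,40,50,60,80,100,110,120,140,145,150,155,160,165,170,175,180): 
    c=np.nonzero(m[r_,150:400])[0]; print(r_,(c.min()+150,c.max()+150) if len(c) else None)
for t in range(15,41,5): print(t,[proj(w,bpt(x,t,b),True).round(0).tolist() for b in((-82,17,30),(-82,-17,30),(-48,17,30),(-48,-17,30),(-65,0,30))])
```

```text
[629.80895779  24.12101406 284.40928436] [-1.79992552e+02  5.88437152e-03  1.26339640e+01] 8.95 [-1.22348223 -0.84040869  0.67991014] [ 0.00924565 -0.060553   -0.00785231]
20 None
25 None
30 None
40 (np.int64(202), np.int64(357))
50 (np.int64(198), np.int64(362))
60 (np.int64(197), np.int64(363))
80 (np.int64(201), np.int64(359))
100 (np.int64(205), np.int64(356))
110 (np.int64(206), np.int64(353))
120 (np.int64(208), np.int64(351))
140 (np.int64(212), np.int64(348))
145 (np.int64(213), np.int64(346))
150 (np.int64(214), np.int64(345))
155 (np.int64(215), np.int64(344))
160 (np.int64(216), np.int64(343))
165 (np.int64(218), np.int64(342))
170 (np.int64(255), np.int64(307))
175 (np.int64(258), np.int64(306))
180 (np.int64(259), np.int64(305))
15 [[336.0, 19.0], [222.0, 19.0], [331.0, 123.0], [227.0, 123.0], [279.0, 71.0]]
20 [[341.0, 22.0], [216.0, 22.0], [333.0, 131.0], [224.0, 131.0], [279.0, 78.0]]
25 [[347.0, 28.0], [209.0, 28.0], [336.0, 142.0], [221.0, 142.0], [278.0, 88.0]]
30 [[355.0, 39.0], [202.0, 40.0], [339.0, 156.0], [218.0, 156.0], [278.0, 102.0]]
35 [[363.0, 58.0], [193.0, 58.0], [342.0, 173.0], [215.0, 173.0], [278.0, 122.0]]
40 [[373.0, 85.0], [182.0, 85.0], [345.0, 193.0], [212.0, 193.0], [278.0, 147.0]]
```

The tilt is about 33°. Now I'll refine the slim tip from three views and plan the insertion.

Run:
```python
from h import *
t=dict(np.load('top.npz'));s=dict(np.load('scene.npz'));w=dict(np.load('w3.npz'))
c=w['frame'][60:200,340:480];cv2.imwrite('pics/w3c.png',cv2.resize(c,(600,600),interpolation=cv2.INTER_CUBIC))
rs=[ray(t,288.25,146.75),ray(s,226.4,173),ray(w,427,176,True)]
print(tri(*rs),tri(rs[0],rs[2]),tri(rs[1],rs[2]),[onz(q,*p).round(1) for q,p in((t,(288.25,146.75,296)),(w,(427,176,296,True)))])
```

```text
[675.75681618 -36.85625863 291.92795774] [675.53349114 -36.537907   293.89766005] [675.36567218 -37.01750397 291.53174195] [array([675.3, -36.8, 296. ]), array([675.3, -35. , 296. ])]
```

View pics/w3c.png

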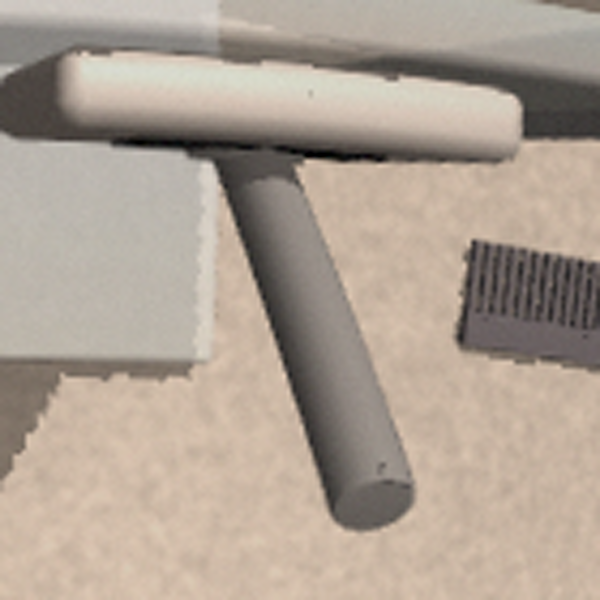

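Peg tip is at crop (372,504), i.e. px (426.8,177.6). I'll lift off the bar, retreat and move to just beyond the slim tip.

Call:
{"api": "servo_tool", "payload": {"plan": [[[-0.012,-0.003,0.015,0,0.01],[-0.012,-0.003,0.02,0,0.01],[-0.01,-0.007,0.015,0,0.01],[-0.003,-0.02,0,0,0.01],[0,-0.02,0,0,0.01],[0,-0.015,0,0,0.01],[0,-0.0076,0,0,0.01],[0,-0.003,-0.01,0,0.01],[0,0,-0.006,0,0.01],[0,0,0,0,0.01]]]}}

```text
time: 9.95
tool_pos: [592.0, -53.9, 316.5]
tcp_rot: [-179.9, 0.2, 12.7]
ft_force: [0.3, -0.1, -2.1]
finger_gap: 15.3
grip_force: 21.5
```

Run:
```python
from h import *
w=snap('wrist','w6');x=sense();print(x['tool_pos'],x['tcp_rot'],x['time'],x['ft_force'])
c=w['frame'][20:230,140:420];cv2.imwrite('pics/w6c.png',cv2.resize(c,(800,600),interpolation=cv2.INTER_CUBIC))
R=lambda p:(140+p[0]*.35,20+p[1]*.35)
for t in (32,33.5,35):
  q=[proj(w,bpt(x,t,b),True) for b in((-82,17,30),(-82,-17,30),(-48,17,30),(-48,-17,30),(-65,0,30))]
  print(t,[((a-[140,20])/.35).round(0).tolist() for a in q])
w3=dict(np.load('w3.npz'));tt=dict(np.load('top.npz'));s=dict(np.load('scene.npz'))
tip=tri(ray(tt,288.25,146.75),ray(w3,426.8,177.6,True));print(tip,((proj(w,tip,True)-[140,20])/.35))
```

```text
[592.22327472 -53.78800219 317.39907929] [-1.79928427e+02  1.24694105e-01  1.26683446e+01] 10.0 [-0.68687884  0.74622515 -1.11151434]
32 [[627.0, 68.0], [161.0, 70.0], [575.0, 407.0], [217.0, 407.0], [395.0, 253.0]]
33.5 [[635.0, 85.0], [153.0, 86.0], [577.0, 422.0], [214.0, 422.0], [395.0, 270.0]]
35 [[643.0, 103.0], [144.0, 104.0], [580.0, 437.0], [211.0, 437.0], [394.0, 289.0]]
[675.05404597 -36.36427201 294.82984952] [407.85140823 144.9174404 ]
```

View pics/w6c.png

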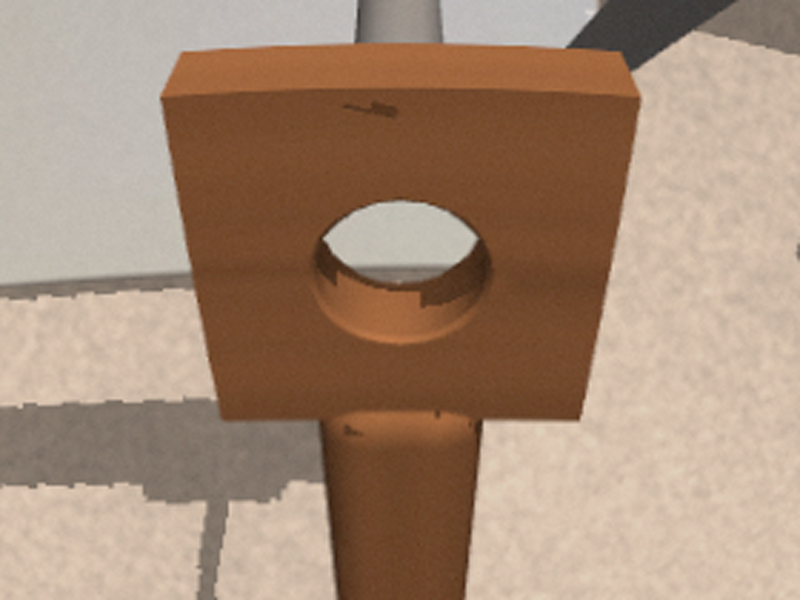

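The tab is at tilt ~33.7°, with the hole centre at crop (402,272). The peg behind it is centred at column 400, so sideways alignment is good. By the numbers a ~1 mm in-plane correction is needed, then I advance along the peg.

Call:
{"api": "servo_tool", "payload": {"plan": [[[-0.0007,-0.0002,-0.0006,0,0.01],[0.0013,0.0003,-0.0015,0,0.01],[0.0013,0.0003,-0.0015,0,0.01],[0.0013,0.0003,-0.0015,0,0.01],[0.0013,0.0003,-0.0015,0,0.01],[0.0013,0.0003,-0.0015,0,0.01],[0.0006,0.0001,-0.0008,0,0.01],[0.0006,0.0001,-0.0008,0,0.01]]]}}

```text
time: 10.8
tool_pos: [599.7, -53.1, 309.1]
tcp_rot: [-180.0, 0.0, 12.6]
ft_force: [-0.7, -0.3, -0.6]
finger_gap: 15.3
grip_force: 21.5
```

Call:
{"api": "servo_tool", "payload": {"plan": [[[0.0006,0.0001,-0.0008,0,0.01],[0.0006,0.0002,-0.0008,0,0.01],[0.0006,0.0001,-0.0008,0,0.01],[0.0006,0.0002,-0.0008,0,0.01],[0.0006,0.0001,-0.0008,0,0.01],[0.0006,0.0002,-0.0008,0,0.01]]]}}

```text
time: 11.4
tool_pos: [603.3, -52.2, 304.3]
tcp_rot: [180.0, -0.0, 12.6]
ft_force: [-0.9, 0.0, -0.9]
finger_gap: 15.6
grip_force: 21.5
```

Run:
```python
from h import *
w=snap('wrist','w7');x=sense();print(x['tool_pos'],x['tcp_rot'],x['time'],x['ft_force'],x['wrist_torque'])
c=w['frame'][20:230,140:420];cv2.imwrite('pics/w7c.png',cv2.resize(c,(800,600),interpolation=cv2.INTER_CUBIC))
```

```text
[603.32603103 -52.09843187 304.16784727] [-1.79991719e+02  7.33237622e-03  1.26312574e+01] 11.45 [-0.48888825  0.70209414 -1.57926721] [ 0.03465241 -0.03268219 -0.04127102]
```

View pics/w7c.png

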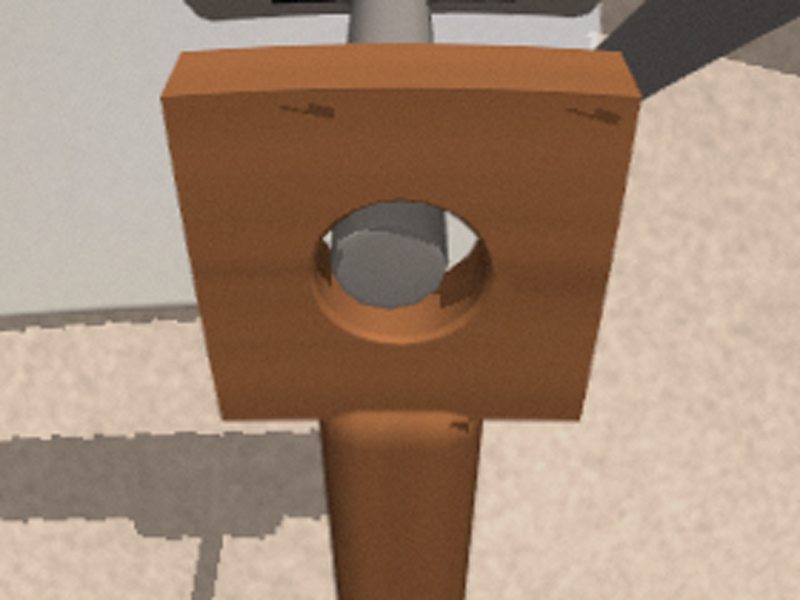

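The peg end is inside the hole, centred at crop (389,268) against the hole centre (402,272). That is about 1 mm off sideways, so I'll shift +y and thread down gently.

Call:
{"api": "servo_tool", "payload": {"plan": [[[-0.0002,0.0008,0,0,0.01],[0.0006,0.0001,-0.0008,0,0.01],[0.0006,0.0002,-0.0008,0,0.01],[0.0006,0.0001,-0.0008,0,0.01],[0.0007,0.0002,-0.0007,0,0.01],[0.0006,0.0001,-0.0008,0,0.01],[0.0006,0.0002,-0.0008,0,0.01],[0.0007,0.0001,-0.0007,0,0.01],[0.0006,0.0001,-0.0008,0,0.01]]]}}

```text
time: 12.35
tool_pos: [608.1, -50.3, 298.1]
tcp_rot: [-180.0, 0.0, 12.6]
ft_force: [0.0, -0.1, -0.9]
finger_gap: 15.4
grip_force: 21.5
```

Call:
{"api": "servo_tool", "payload": {"plan": [[[0.0006,0.0001,-0.0008,0,0.01],[0.0006,0.0002,-0.0008,0,0.01],[0.0006,0.0001,-0.0008,0,0.01],[0.0007,0.0002,-0.0007,0,0.01],[0.0006,0.0001,-0.0008,0,0.01],[0.0006,0.0002,-0.0008,0,0.01],[0.0007,0.0001,-0.0007,0,0.01],[0.0006,0.0001,-0.0008,0,0.01]]]}}

```text
time: 13.15
tool_pos: [613.1, -49.2, 291.9]
tcp_rot: [180.0, -0.0, 12.6]
ft_force: [0.5, 1.0, -2.5]
finger_gap: 15.6
grip_force: 21.5
```

Run:
```python
from h import *
w=snap('wrist','w8');x=sense();print(x['tool_pos'],x['time'],x['ft_force'],x['wrist_torque'])
c=w['frame'][0:270,100:460];cv2.imwrite('pics/w8c.png',cv2.resize(c,(800,600),interpolation=cv2.INTER_CUBIC))
```

```text
[613.1511941  -49.13667228 291.76325377] 13.2 [-0.36394704 -0.36445091 -0.63973236] [ 0.02425332 -0.02220913 -0.02363346]
```

View pics/w8c.png

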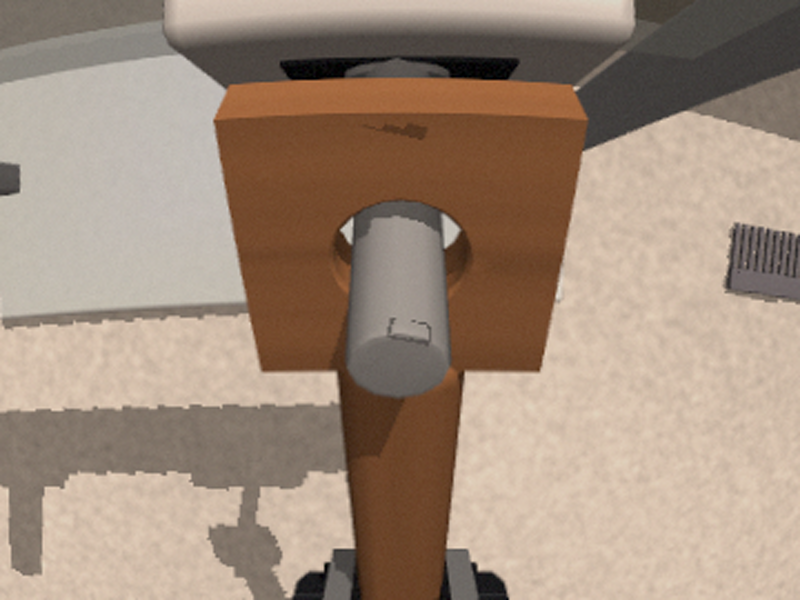

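The peg (end at crop (398,365)) is well through the hole and the force is negligible. I'll continue about 14 mm further.

Call:
{"api": "servo_tool", "payload": {"plan": [[[0.0006,0.0001,-0.0008,0,0.01],[0.0006,0.0002,-0.0008,0,0.01],[0.0006,0.0001,-0.0008,0,0.01],[0.0007,0.0002,-0.0007,0,0.01],[0.0006,0.0001,-0.0008,0,0.01],[0.0006,0.0002,-0.0008,0,0.01],[0.0007,0.0001,-0.0007,0,0.01],[0.0006,0.0001,-0.0008,0,0.01]]]}}

```text
time: 14.0
tool_pos: [618.1, -48.0, 285.8]
tcp_rot: [180.0, -0.0, 12.6]
ft_force: [0.3, -0.3, -2.3]
finger_gap: 15.3
grip_force: 21.5
```

Call:
{"api": "servo_tool", "payload": {"plan": [[[0.0006,0.0001,-0.0008,0,0.01],[0.0006,0.0002,-0.0008,0,0.01],[0.0006,0.0001,-0.0008,0,0.01],[0.0007,0.0002,-0.0007,0,0.01],[0.0006,0.0001,-0.0008,0,0.01],[0.0006,0.0002,-0.0008,0,0.01],[0,0,0,0,0.01]]]}}

```text
time: 14.7
tool_pos: [621.8, -47.1, 280.9]
tcp_rot: [-180.0, 0.0, 12.6]
ft_force: [-0.4, -0.3, -1.5]
finger_gap: 15.5
grip_force: 21.5
```

Threaded to about the middle of the peg. Releasing gradually.

Call:
{"api": "servo_tool", "payload": {"plan": [[[0,0,0,0,0.0152],[0,0,0,0,0.0155],[0,0,0,0,0.0158],[0,0,0,0,0.0161],[0,0,0,0,0.0164],[0,0,0,0,0.0167],[0,0,0,0,0.017],[0,0,0,0,0.0175],[0,0,0,0,0.018],[0,0,0,0,0.02]]]}}

```text
time: 15.7
tool_pos: [621.8, -47.2, 281.1]
tcp_rot: [-180.0, -0.0, 12.6]
ft_force: [-0.0, -0.2, -0.4]
finger_gap: 19.6
grip_force: 0.0
```

Call:
{"api": "servo_tool", "payload": {"plan": [[[0,0,0,0,0.025],[0,0,0,0,0.03],[0,0,0,0,0.036],[0,0,0,0,0.036],[0,0,0,0,0.036],[-0.002,-0.0004,0.002,0,0.036],[-0.005,-0.001,0.005,0,0.036],[-0.01,-0.002,0.01,0,0.036],[-0.015,-0.003,0.015,0,0.036],[-0.015,-0.003,0.015,0,0.036]]]}}

```text
time: 16.7
tool_pos: [573.9, -56.7, 328.7]
tcp_rot: [-180.0, 0.0, 12.6]
ft_force: [0.3, -0.2, 0.1]
finger_gap: 35.9
grip_force: 0.0
```

Call:
{"api": "servo_tool", "payload": {"plan": [[[-0.02,-0.004,0.01,0,0.036],[-0.02,-0.004,0.01,0,0.036],[-0.02,-0.004,0.01,0,0.036],[-0.01,-0.002,0,0,0.036],[0,0,0,0,0.036],[0,0,0,0,0.036],[0,0,0,0,0.036],[0,0,0,0,0.036],[0,0,0,0,0.036],[0,0,0,0,0.036]]]}}

```text
time: 17.7
tool_pos: [505.0, -70.5, 357.7]
tcp_rot: [-180.0, 0.0, 12.6]
ft_force: [-0.5, -0.4, -0.9]
finger_gap: 36.0
grip_force: 0.0
```

Run:
```python
from h import *
w=snap('wrist','w9');s=snap('scene','s9')
x=sense();print(x['tool_pos'],x['time'],x['ft_force'])
c=s['frame'][135:285,170:370]; a=cv2.resize(c,(400,300),interpolation=cv2.INTER_CUBIC)
b=cv2.resize(w['frame'],(400,300));cv2.imwrite('pics/f.png',cv2.resize(np.vstack([a,b]),(400,600)))
```

```text
[504.88475294 -70.50034947 357.91059498] 17.8 [0.14479808 0.3763348  0.21077081]
```

View pics/f.png

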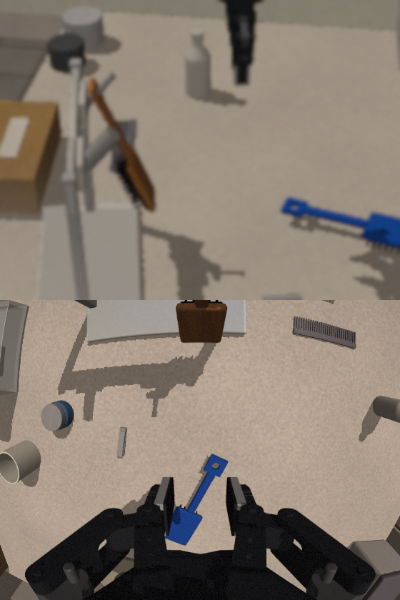

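The brush hangs on the slim peg (upper half: tab at (95,90), head at (140,180)), clear of the robot. Before handing in, I'll check by image difference that it's at rest.

Call:
{"api": "servo_tool", "payload": {"plan": [[[0,0,0,0,0.036],[0,0,0,0,0.036],[0,0,0,0,0.036],[0,0,0,0,0.036],[0,0,0,0,0.036],[0,0,0,0,0.036],[0,0,0,0,0.036],[0,0,0,0,0.036],[0,0,0,0,0.036],[0,0,0,0,0.036]]]}}

```text
time: 18.8
tool_pos: [504.8, -70.6, 358.1]
tcp_rot: [-180.0, -0.0, 12.6]
ft_force: [0.2, 0.8, 0.7]
finger_gap: 35.9
grip_force: 0.0
```

Run:
```python
from h import *
a=np.load('s9.npz')['frame'].astype(int);b=snap('scene','s10')['frame'].astype(int)
d=np.abs(a-b)[135:285,170:370].max(2);print(d.max(),(d>40).sum())
if (d>40).sum()<25: print(r.hand_in())
```

```text
13 0
the job is handed in; nothing more can be done
None
```

The wooden hairbrush hangs at rest on the slim peg with the robot clear of it, and the job is handed in at about 19 s; to tilt the brush I pressed its tab lightly on the stand's crossbar (about 2.5 N at most in the readings), and I viewed 12 pictures, two over the limit of 10.

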